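# Swing the pivoting board into line and stack the tesserae cases on it

### The job

First push the white board near its free corner so that it swings about its pin until its long edge runs parallel with the red tape line, keeping the grey-lidded case on it. Then lift the terracotta-lidded case out of the rack, lower it gently until it lies flat on the yellow table, lid up, without letting it topple or fall flat, and let go of it; take it again and stack it squarely on the grey-lidded case, lid up and lengthwise the same way, and finally stack the blue-lidded case squarely on top. Leave the green-lidded case in the rack, and the glue pot and glue stick, where they are.

Things in the scene. Friction and masses are not known exactly. Their poses are not given: they have to be found in the camera images.
- board: white swing board with brown long edges, 130 x 220 x 16 mm, its underside 2 mm and its top 18 mm above the table, turning about a fixed vertical pin through one corner (steel washer and bolt, up to 26 mm above the table). Origin on the pin's axis at table height; y along its length, x across its width; it spans x -20 to 110 and y -20 to 200 mm. About 0.3 N m turns it; it stays where left
- board_corner (a point): the board's free corner, diagonally opposite the pin, on its top face: x 110, y 200 mm in the board's frame. At the start the board is 0.45 to 0.75 rad clockwise (from above) of parallel with the red line; pushing its far long side (x = 110) near this corner, towards the robot, turns it anticlockwise into line (about 2 N). Stops: 0.4 rad clockwise, 1.2 rad anticlockwise of the start
- board_mid (a point): point on the board's top at x 45, y 100 mm in the board's frame: about where the grey-lidded case lies
- tape_line: straight red tape line stuck flat on the table, 300 x 8 mm. This body's origin is on the pin's axis at table height (the same point as the board's), and its y axis runs along the line. The board is in line when its y axis is parallel with this y axis, pointing the same way
- line_mid (a point): middle of the red tape line, 34 mm to the robot's side of the pin (x -34, y 120 mm in tape_line's frame). When the board is in line an even 10 mm gap is left between the line and the board's robot-side long edge
- rack: fixed low wooden rack, 124 x 74 mm, walls 30 mm high, with two pockets one behind the other along its x axis; origin under its centre. Pocket floors 6 mm above the table; pockets 43 x 66 mm, centred 36.5 mm either side of the origin. The terracotta-lidded case stands on end in one pocket and the green-lidded in the other. The table between rack and robot is clear
- terracotta_case: closed case, 90 x 56 x 36 mm, about 0.25 kg, white tub with terracotta lid, standing on end at the start. Origin at the centre of the end it stands on; z along its 90 mm length (up at the start), y across its 56 mm width, x across its 36 mm thickness, pointing out of the lid (away from the robot at the start). Lying lid up, its x axis points up
- terracotta_case_mid (a point): centre of the terracotta-lidded case
- green_case: a like case with a green lid, standing on end in the other pocket; same axes. To be left alone
- blue_case: a like case with a blue lid, lying flat on the table, lid up. Origin at the centre of its underside; x along its 90 mm length, y across its 56 mm width, z up out of the lid; 36 mm high
- blue_case_mid (a point): centre of the blue-lidded case
- white_case: a like case with a light grey lid, lying flat on the board, lid up, loose; the bottom of the column. Same axes as the blue-lidded case; its underside is 18 mm above the table and its length runs roughly along the board's length
- white_case_mid (a point): centre of the grey-lidded case
- glue_pot: glue pot with a red label and white cap, 64 mm across, 75 mm high; a bystander. Origin at the centre of its underside
- glue_stick: glue stick with a red cap, 26 mm across, 85 mm high, standing; a bystander. Origin at the centre of its underside

How it is judged:
On the way, in this order (a step that is already met when the one before it is completed fails the run):
1. the board is swung parallel with the red line, and at rest (angle between the y axis of board and the y axis of tape_line, either way round below 0.07 rad and angular speed of board below 0.05 rad/s), for 0.2 s.
2. the terracotta-lidded case lies flat on the table, lid up, let go (angle between terracotta_case's own x axis and vertical below 0.1 rad and height (world z) of terracotta_case_mid below 0.024 m and contact force between the fingers and terracotta_case below 0.05 N), for 0.2 s.
3. the terracotta-lidded case lies squarely on the grey-lidded one, let go (horizontal distance between terracotta_case_mid and white_case_mid below 0.012 m and angle between terracotta_case's own x axis and vertical below 0.1 rad and angle between the z axis of terracotta_case and the x axis of white_case, either way round below 0.15 rad and z of terracotta_case_mid in the frame of white_case_mid below 0.041 m and contact force between the fingers and terracotta_case below 0.05 N), for 0.2 s.
At the end, for the whole second after the job is handed in: Board within 0.07 rad of parallel with the red line; grey-lidded case flat on it within 40 mm of board_mid; terracotta-lidded case on that, blue-lidded on top, lids up within 0.1 rad, each within 12 mm and 0.15 rad (either way round) of the one below; at rest (angle between the y axis of board and the y axis of tape_line, either way round below 0.07 rad and horizontal distance between white_case_mid and board_mid below 0.04 m and height (world z) of white_case_mid above 0.032 m and angle between each of white_case, blue_case's own z axis and vertical below 0.1 rad and horizontal distance between terracotta_case_mid and white_case_mid below 0.012 m and angle between terracotta_case's own x axis and vertical below 0.1 rad and angle between the z axis of terracotta_case and the x axis of white_case, either way round below 0.15 rad and z of terracotta_case_mid in the frame of white_case_mid between 0.031 and 0.041 m and horizontal distance between blue_case_mid and terracotta_case_mid below 0.012 m and angle between the x axis of blue_case and the z axis of terracotta_case, either way round below 0.15 rad and z of blue_case_mid in the frame of white_case_mid between 0.066 and 0.078 m and linear speed of each of blue_case, terracotta_case below 0.02 m/s); the robot touches nothing.
It fails at once if the terracotta-lidded case topples (turns faster than 9 rad/s) (angular speed of terracotta_case above 9 rad/s).
It fails at once if the green-lidded case is moved more than 20 mm (distance of green_case from where it was at the start of the episode above 0.02 m).
It fails at once if the glue pot is moved more than 20 mm (distance of glue_pot from where it was at the start of the episode above 0.02 m).
It fails at once if the glue stick is moved more than 20 mm (distance of glue_stick from where it was at the start of the episode above 0.02 m).
It also fails if it takes over 72 s, if anything falls off the work surface, if the arm or the gripper's body presses on something with over 40 N, if the wrist force passes 120 N, or if a joint passes its speed limit or range.

### The arm

A 7-joint arm with a two-finger parallel gripper is mounted at the origin on the work surface. World frame = base frame: x ahead of the robot, y to its left, z up, the work surface at z = 0. Lengths are in m, angles in rad, forces in N, time in s.
With the tool pointing down it reaches from about 0.35 to 0.9 m from the base axis. Payload 7.2 kg.
Tool frame: the origin (TCP) lies on the centre line of the jaws, within the pads' length; the fingertips stand r.tcp_to_tips ahead of it and the grasp point (between the pads) lies 8 mm behind it (r.tcp_to_tips is the distance from the TCP to the fingertips, in m); z points along the fingers, y is the line along which they close (so a half turn about z gives the same grasp; the last joint's range is limited). The gripper opens to 88 mm and grips with 3 to 60 N. Pads are 20 mm wide; open, the fingers measure 115 mm over their backs; the gripper's body (75 mm by 178 mm) begins 61 mm behind the grasp point.
Start: joints at [-1.247, 0.411, -0.013, 1.596, 0.006, 1.134, -0.082], TCP at [0.239, 0.578, 0.234] pointing down, gripper open.
Joint ranges: [-2.95, 2.95], [-0.29, 1.99], [-1.47, 1.44], [0.14, 2.54], [-1.03, 4.17], [0.13, 1.85], [-2.86, 2.86]. Speed limits (rad/s): [2.39, 2.39, 3.01, 3.01, 3.14, 3.14, 3.14].

### API

Orientations are given as [roll, pitch, yaw] about the fixed x, y, z axes, in that order (R = Rz(yaw) Ry(pitch) Rx(roll)).
In Python, from rig import r gives the robot as it stands. The module is installed in compiled form; this text tells all that it offers.
- The arm moves only by the tool servo_tool, never from a script. Its arguments are lists of equal length, an entry for each row: "angular": the turn, a rotation vector about the tool's x, y, z in rad, a list of three; "translation": the shift along the tool's x, y, z in m, a list of three; "grip": the finger opening in m, from 0 to 0.0878. A call has 1 to 12 rows; each row shifts and turns the commanded pose from where the row before left it, along the tool's axes as they then stand; what a row does not reach is not made up. A row lasts 1/12 s, in which the tool goes at most 41.7 mm and 7.16 degrees, less where a joint would pass 70% of its speed; a pose out of reach is approached as far as the arm can. A call is refused whole if a number of a shift passes 0.0417 or a number of a turn 0.125, either way. A call with a gripper value outside its range is refused whole. The fingers move at their own pace and stop on an object; the grip force is fixed at half the most. Time passes only in rows, so rows that do not move let the fingers close. It gives the time, the measured TCP pose, the force, the opening and the grip force at its end, in the units of the state.
- r.read_state(): the state, without advancing time (a new reading comes with each control period).
- r.capture(name): name is "side" or "top"; returns (picture, depth): 420x560x3 uint8, blue, green, red; 420x560 float32, m along the optical axis (not along the pixel's ray), 0 where there is no reading.
- r.get_calibration(name): a dict with "camera_matrix" (3x3 intrinsics, pixels), "camera_from_world" (4x4, takes a point from world to camera coordinates). Camera axes: x right, y down, z forward; pixel columns grow to the right and rows downward; lengths in m; the calibration is good to about 2 mm. A picture is of the moment at which its call begins. get_calibration takes no time and is no camera call.
- r.job_done(): hands the job in; it is judged then, once.
The state is a dict: "time": time; "qpos": joint angles; "joint_velocities": joint speeds; "tau": joint torques, N m; "position": TCP position; "orientation": TCP orientation; "force": force on the tool from outside, world axes, zero at the start; "torque": the same for the moment, N m; "grip_width": finger opening in m; "gripper_force": force on a finger pad.
Only numpy, scipy, OpenCV 4.12 (cv2) and the standard library are available. Lean on these libraries where they do the work, as an engineer would, in place of code of your own. Each camera call takes 0.05 s, during which the arm holds its last target. There are 200 camera calls.

## Working session

There is one attempt and no reset: what is moved stays moved. The work goes in short steps, Python scripts to look and compute and a tool call to move; the robot and the scene stay as the last step left them, time stands still between calls to the robot, and variables do not carry over. Pictures are saved under pics/ and viewed, at most 10 in all, crops included, and the job is handed in when it is done.

Besides the shell and the picture viewer there is one more tool, called after "Call:" as name(argument=value, ...) on one line, values as JSON. servo_tool: Moves the arm, as the interface text tells. Its arguments: {"type":"object","properties":{"angular":{"type":"array"},"translation":{"type":"array"},"grip":{"type":"array"}},"required":["angular","translation","grip"]}

```bash
mkdir -p pics; cat > h.py <<'E'
import numpy as np, cv2
from rig import r
def cap(n):
    im,d=r.capture(n); c=r.get_calibration(n); return im,d,np.array(c["camera_matrix"]),np.array(c["camera_from_world"])
def cloud(n):
    im,d,K,T=cap(n); v,u=np.mgrid[:d.shape[0],:d.shape[1]]
    P=np.stack([(u-K[0,2])/K[0,0]*d,(v-K[1,2])/K[1,1]*d,d,np.ones_like(d)],-1)@np.linalg.inv(T).T
    P=P[...,:3].copy(); P[d==0]=np.nan
    return im,P
def onplane(n,uv,z):
    c=r.get_calibration(n);K=np.array(c["camera_matrix"]);Ti=np.linalg.inv(np.array(c["camera_from_world"]))
    out=[]
    for u,v in uv:
        d=Ti[:3,:3]@np.linalg.inv(K)@[u,v,1]; o=Ti[:3,3]; out.append((o+d*(z-o[2])/d[2]))
    return np.array(out)
E
python3 - <<'E'
from h import *
for n in("top","side"):
    im,P=cloud(n); np.save(n+'0.npy',P); cv2.imwrite(f'pics/{n}0.png',im)
    c=r.get_calibration(n); print(np.linalg.inv(c["camera_from_world"]).round(3)[:3],np.array(c["camera_matrix"])[0])
print(r.tcp_to_tips); print(r.read_state())
E
```

```text
[[ 0.02  -0.984  0.178  0.328]
 [-1.    -0.02   0.004 -0.017]
 [-0.    -0.178 -0.984  1.458]] [532.41757968   0.         279.38993294]
[[ 0.793 -0.347  0.501  0.169]
 [-0.609 -0.46   0.646 -0.587]
 [ 0.006 -0.817 -0.576  0.596]] [408.96076777   0.         280.41846252]
0.011
{'time': 0.1, 'qpos': array([-1.24723415,  0.4117979 , -0.01273802,  1.59693182,  0.00559181,
        1.13429188, -0.0822034 ]), 'joint_velocities': array([-0.00153609, -0.00346361,  0.00124416, -0.0029547 ,  0.0012752 ,
       -0.00127021,  0.00020064]), 'tau': array([ 3.23369917e-03, -5.89097929e+01,  6.44000508e-01, -2.91710848e+01,
       -5.37832081e-02,  1.45368552e-02,  5.42741191e-05]), 'position': array([0.23849082, 0.577249  , 0.23291841]), 'orientation': array([-3.14020144e+00,  8.03196088e-05,  2.74987157e+00]), 'force': array([-0.07422244,  0.11166049,  0.02599023]), 'torque': array([-0.02637889,  0.03054165, -0.00792917]), 'gripper_force': 0.0, 'grip_width': 0.08804992558751243}
```

View pics/top0.png

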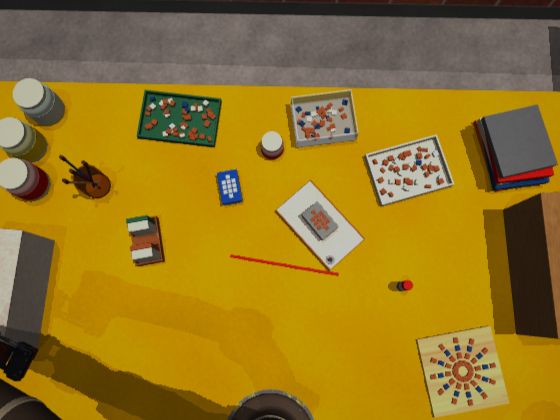

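View pics/side0.png

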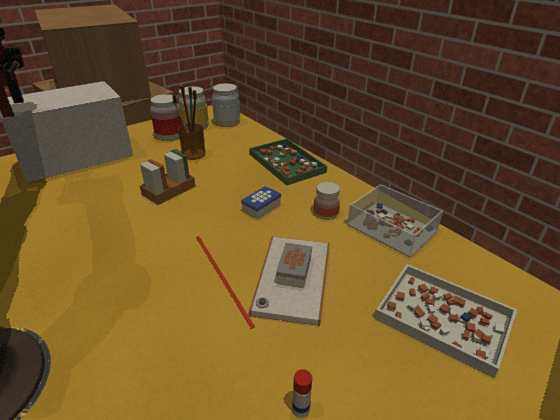

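The top view shows the board (pin at about 330,260, free corner near 311,182), the grey case at 320,220 and the blue case at 229,187. The rack is at 146,240 with terracotta nearest the robot, the tape runs from 231,257 to 338,273, the pot is at 272,145 and the stick at 405,286.

```bash
cat >> h.py <<'E'
def rect(P,box,z0,z1):
    u0,v0,u1,v1=box; Q=P[v0:v1,u0:u1].reshape(-1,3); Q=Q[(Q[:,2]>z0)&(Q[:,2]<z1)]
    (c,s,a)=cv2.minAreaRect(Q[:,:2].astype(np.float32)*1000)
    b=cv2.boxPoints((c,s,a)); e=max([(b[1]-b[0]),(b[2]-b[1])],key=np.linalg.norm)
    return len(Q),np.round(c,1),np.round(s,1),round(np.arctan2(e[1],e[0])%np.pi,3),np.median(Q[:,2]).round(4)
E
python3 - <<'E'
from h import *
P=np.load('top0.npy'); im=cv2.imread('pics/top0.png')
for n,b,z0,z1 in[("blue",(210,160,250,212),.028,.045),("grey",(298,196,344,244),.046,.065),("board",(270,175,370,274),.012,.025),
  ("terr",(125,238,170,270),.085,.11),("green",(125,210,170,238),.085,.11),("rack",(120,210,170,270),.024,.034),("pot",(255,125,290,160),.05,.09),("stick",(390,270,420,295),.07,.1)]:
    print(n,*rect(P,b,z0,z1))
m=(im[...,2]>150)&(im[...,1]<70)&(im[...,0]<70); m[:,:225]=0;m[:250]=0;m[280:]=0;m[:,345:]=0
v,u=np.nonzero(m); (vx,vy,x,y)=cv2.fitLine(np.stack([u,v],1).astype(np.float32),cv2.DIST_L2,0,.01,.01).ravel()
w=onplane("top",[(u.min(),y+(u.min()-x)*vy/vx),(u.max(),y+(u.max()-x)*vy/vx)],0.)
print("line",w, np.arctan2(*(w[0]-w[1])[1::-1]))
a=cv2.resize(im[170:280,215:375],None,fx=5,fy=5,interpolation=cv2.INTER_CUBIC)
cv2.imwrite('pics/c1.png',a)
cv2.imwrite('pics/c2.png',cv2.resize(im[200:280,110:190],None,fx=6,fy=6,interpolation=cv2.INTER_CUBIC))
E
```

```text
blue 657 [657.6 128.4] [91.2 56.4] 0.207 0.0359
grey 702 [ 565.6 -119. ] [89.8 57.2] 0.703 0.0534
board 2940 [ 560.8 -121.3] [221.2 132.1] 0.747 0.0179
terr 316 [469.1 341.7] [36.8 56.9] 1.765 0.095
green 309 [540.  356.6] [36.9 56.5] 1.749 0.0946
rack 373 [504.9 349.4] [124.6  76. ] 0.199 0.0294
pot 384 [776.2  14.3] [56.2 57.6] 2.576 0.0739
stick 92 [ 396.7 -342.8] [23.4 23.3] 0.084 0.0839
line [[ 0.46960323  0.12218636  0.        ]
 [ 0.42490552 -0.17396065  0.        ]] 1.4209961659498285
```

View pics/c1.png

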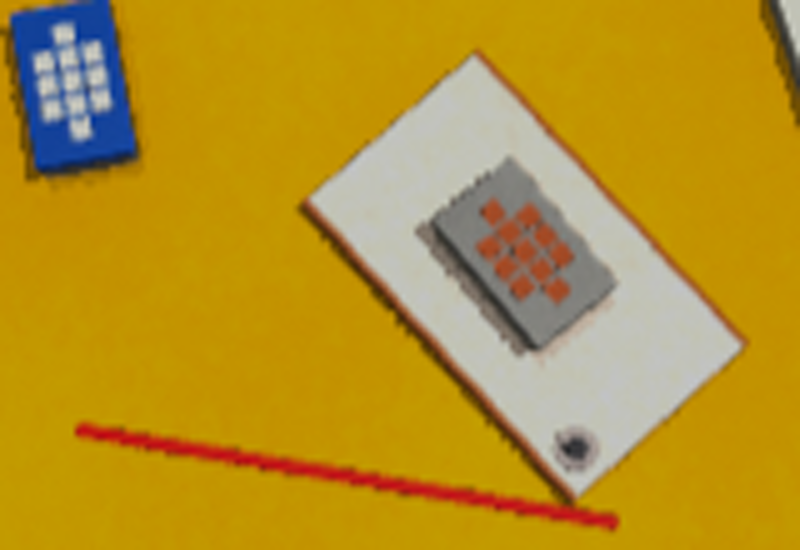

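View pics/c2.png

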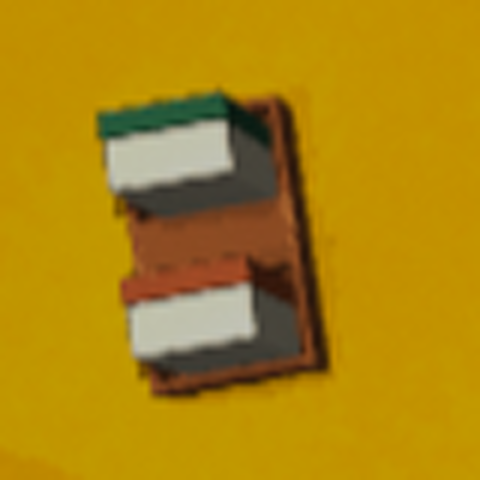

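The crops confirm the segmentation. The pin is at about (464,-149) mm and the board yaw must turn 0.674 rad anticlockwise. The terracotta case is nearest the robot, and its lid faces away.

I'll turn the tool so its x axis is normal to the board, then travel behind the free corner.

Call:
servo_tool(angular=[[0, 0, 0.108], [0, 0, 0.108], [0, 0, 0.108], [0, 0, 0.108], [0, 0, 0], [0, 0, 0], [0, 0, 0], [0, 0, 0], [0, 0, 0], [0, 0, 0], [0, 0, 0], [0, 0, 0]], translation=[[0, 0, 0], [0, 0, 0], [0, 0, 0], [0, 0, 0], [-0.038, -0.0065, 0.002], [-0.038, -0.0065, 0.002], [-0.038, -0.0065, 0.002], [-0.038, -0.0065, 0.002], [-0.038, -0.0065, 0.002], [-0.038, -0.0065, 0.002], [-0.038, -0.0065, 0.002], [-0.038, -0.0065, 0.002]], grip=[0, 0, 0, 0, 0, 0, 0, 0, 0, 0, 0, 0])

```text
time: 1.1
position: [0.4076, 0.3174, 0.2174]
orientation: [-3.141, -0.0, 2.318]
force: [1.1, 0.4, -0.9]
grip_width: 0.0112
gripper_force: 0.0
```

Call:
servo_tool(angular=[[0, 0, 0], [0, 0, 0], [0, 0, 0], [0, 0, 0], [0, 0, 0], [0, 0, 0], [0, 0, 0], [0, 0, 0], [0, 0, 0], [0, 0, 0], [0, 0, 0], [0, 0, 0]], translation=[[-0.038, -0.0065, 0.002], [-0.038, -0.0065, 0.002], [-0.038, -0.0065, 0.002], [-0.038, -0.0065, 0.002], [-0.038, -0.0065, 0.002], [-0.038, -0.0065, 0.002], [-0.038, -0.0065, 0.002], [-0.038, -0.0065, 0.002], [-0.038, -0.0065, 0.002], [-0.038, -0.0065, 0.002], [-0.038, -0.0065, 0.002], [-0.038, -0.0065, 0.002]], grip=[0, 0, 0, 0, 0, 0, 0, 0, 0, 0, 0, 0])

```text
time: 2.1
position: [0.6602, -0.0699, 0.1931]
orientation: [-3.141, -0.001, 2.318]
force: [0.9, -0.4, 0.7]
grip_width: 0.0006
gripper_force: 0.0
```

```bash
cat >> h.py <<'E'
from scipy.spatial.transform import Rotation as Ro
def st():
    s=r.read_state(); R=Ro.from_euler('xyz',s['orientation']).as_matrix(); p=s['position']
    print('t',round(s['time'],2),'p',p.round(4),'rpy',np.round(s['orientation'],3),'w',round(s['grip_width'],4),'gf',round(s['gripper_force'],1),'F',s['force'].round(1),'q',s['qpos'].round(2)); return p,R
def to(target,zyaw=None):
    p,R=st(); d=np.array(target)-p
    if zyaw is not None:
        y=Ro.from_matrix(R).as_euler('xyz')[2]; dy=(zyaw-y+np.pi)%(2*np.pi)-np.pi; print('rotz tool first',round(-dy,3))
        G=Ro.from_euler('xyz',[np.pi,0,zyaw]).as_matrix()
        print('level fix rotvec(tool)',Ro.from_matrix(R.T@G).as_rotvec().round(3)); R=G
    print('tool shift',(R.T@d).round(4),'norm',np.linalg.norm(d).round(3))
E
python3 - <<'E'
from h import *
to([.698,-.130,.019])
P=np.load('top0.npy')
for n,b in [("box",(285,85,362,150)),("tray",(362,132,458,210))]: print(n,np.nanpercentile(P[b[1]:b[3],b[0]:b[2],2],[90,99]))
E
```

```text
t 2.1 p [ 0.6602 -0.0699  0.1931] rpy [-3.141e+00 -1.000e-03  2.318e+00] w 0.0006 gf 0.0 F [ 0.9 -0.4  0.7] q [-0.21  0.53  0.36  1.56 -0.2   1.09  0.94]
tool shift [-0.0699 -0.0131  0.174 ] norm 0.188
box [0.04871505 0.06324578]
tray [0.01815255 0.02811708]
```

Call:
servo_tool(angular=[[0, 0, 0], [0, 0, 0], [0, 0, 0], [0, 0, 0], [0, 0, 0], [0, 0, 0], [0, 0, 0], [0, 0, 0], [0, 0, 0], [0, 0, 0], [0, 0, 0]], translation=[[-0.035, -0.0065, 0], [-0.035, -0.0065, 0.005], [0, 0, 0.033], [0, 0, 0.034], [0, 0, 0.034], [0, 0, 0.034], [0, 0, 0.034], [0, 0, 0], [0.008, 0, 0], [0.008, 0, 0], [0.006, 0, 0]], grip=[0, 0, 0, 0, 0, 0, 0, 0, 0, 0, 0])

```text
time: 3.02
position: [0.6825, -0.1114, 0.0204]
orientation: [3.141, 0.0, 2.318]
force: [2.9, -0.9, -2.7]
grip_width: 0.0005
gripper_force: 1.5
```

Call:
servo_tool(angular=[[0, 0, -0.028], [0, 0, -0.028], [0, 0, -0.028], [0, 0, -0.028], [0, 0, -0.028], [0, 0, -0.028], [0, 0, -0.028], [0, 0, -0.028], [0, 0, -0.028], [0, 0, -0.028], [0, 0, -0.028], [0, 0, -0.028]], translation=[[0.0052, 0.0034, 0], [0.0052, 0.0034, 0], [0.0052, 0.0034, 0], [0.0052, 0.0034, 0], [0.0052, 0.0034, 0], [0.0052, 0.0034, 0], [0.0052, 0.0034, 0], [0.0052, 0.0034, 0], [0.0052, 0.0034, 0], [0.0052, 0.0034, 0], [0.0052, 0.0034, 0], [0.0052, 0.0034, 0]], grip=[0, 0, 0, 0, 0, 0, 0, 0, 0, 0, 0, 0])

```text
time: 4.02
position: [0.6589, -0.0414, 0.0196]
orientation: [-3.142, -0.0, 2.657]
force: [1.2, -1.4, 1.2]
grip_width: 0.0001
gripper_force: 0.7
```

Call:
servo_tool(angular=[[0, 0, -0.028], [0, 0, -0.028], [0, 0, -0.028], [0, 0, -0.028], [0, 0, -0.028], [0, 0, -0.028], [0, 0, -0.028], [0, 0, -0.028], [0, 0, 0]], translation=[[0.0052, 0.0034, 0], [0.0052, 0.0034, 0], [0.0052, 0.0034, 0], [0.0052, 0.0034, 0], [0.0052, 0.0034, 0], [0.0052, 0.0034, 0], [0.0052, 0.0034, 0], [0.0052, 0.0034, 0], [0, 0, 0]], grip=[0, 0, 0, 0, 0, 0, 0, 0, 0])

```text
time: 4.77
position: [0.6301, 0.0006, 0.0195]
orientation: [3.141, -0.001, 2.882]
force: [0.2, 0.6, -0.6]
grip_width: 0.0006
gripper_force: 0.0
```

```bash
python3 - <<'E'
from h import *
st()
for n in ("side",):
    im,P=cloud(n); np.save('s1.npy',P); cv2.imwrite('pics/side1.png',im)
im,P=cloud("top"); cv2.imwrite('pics/top1.png',im); np.save('t1.npy',P)
E
```

```text
t 4.77 p [6.301e-01 6.000e-04 1.950e-02] rpy [ 3.141e+00 -1.000e-03  2.882e+00] w 0.0006 gf 0.0 F [ 0.2  0.6 -0.6] q [-0.19  0.67  0.16  1.76 -0.15  0.73  1.36]
```

View pics/top1.png

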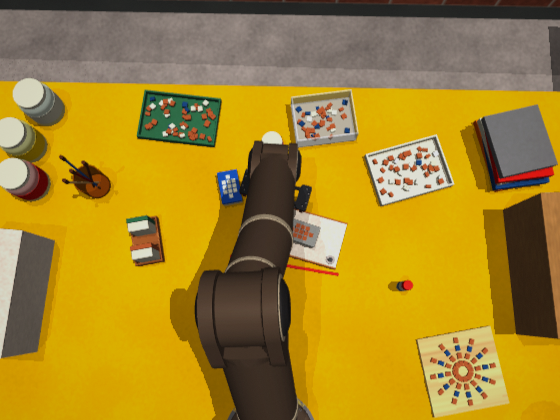

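The top view shows the arm over the board, with the board at 300-347,212-268 nearly parallel to the tape and the grey case still on it. I'll measure the angle from the board points.

```bash
python3 - <<'E'
from h import *
T=np.array([np.cos(1.421),np.sin(1.421)]);N=np.array([T[1],-T[0]]);pin=np.array([.4641,-.1494])
for f in('s1','t1'):
    P=np.load(f+'.npy').reshape(-1,3); Q=P[(P[:,2]>.013)&(P[:,2]<.023)]
    d=Q[:,:2]-pin; a=d@N;b=d@T; k=(a>-.08)&(a<.2)&(b>-.06)&(b<.25); a,b=a[k],b[k]; print(f,len(a))
    # robot-side edge: min a per b bin
    for lab,fn in(('near',np.min),('far',np.max)):
        bb=np.arange(-.02,.2,.01); pts=[(x+.005,fn(a[(b>=x)&(b<x+.01)])) for x in bb if ((b>=x)&(b<x+.01)).sum()>5]
        pts=np.array(pts); print(lab,(pts*1000).round(0).astype(int).tolist())
E
```

```text
s1 3637
near [[-15, -21], [-5, -20], [5, -19], [15, -18], [25, -17], [35, -16], [45, -14], [55, -14], [65, -12], [75, -11], [85, -10], [95, -8], [105, -8], [115, -7], [125, -6], [135, -5], [145, -3], [155, -3], [165, -1], [175, 0], [185, 1], [195, 2]]
far [[-15, 110], [-5, 111], [5, 112], [15, 114], [25, 115], [35, 115], [45, 117], [55, 118], [65, 119], [75, 121], [85, 121], [95, 122], [105, 123], [115, 125], [125, 125], [135, 127], [145, 128], [155, 131], [165, 151], [175, 131], [185, 132], [195, 86]]
t1 1611
near [[-15, -22], [-5, -21], [5, -20], [15, -19], [25, -18], [35, -17], [45, -16], [55, -15], [65, -14], [75, -12], [85, -12], [95, -11], [105, -9], [115, 95]]
far [[-15, 109], [-5, 110], [5, 111], [15, 112], [25, 114], [35, 115], [45, 116], [55, 116], [65, 119], [75, 118], [85, 120], [95, 115], [105, 120], [115, 123]]
```

View pics/side1.png

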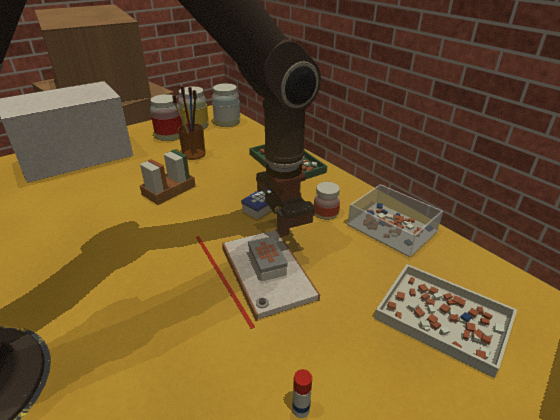

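About 0.11 rad remains, and the tool and board are turning together. I'll finish the push, back off and rise.

Call:
servo_tool(angular=[[0, 0, -0.028], [0, 0, -0.028], [0, 0, -0.028], [0, 0, -0.027], [0, 0, 0], [0, 0, 0], [0, 0, 0], [0, 0, 0], [0, 0, 0], [0, 0, 0], [0, 0, 0]], translation=[[0.0052, 0.0034, 0], [0.0052, 0.0034, 0], [0.0052, 0.0034, 0], [0.0051, 0.0033, 0], [0, 0, 0], [-0.015, 0, 0], [-0.02, 0, 0], [0, 0, -0.03], [0, 0, -0.04], [0, 0, -0.04], [0, 0, -0.04]], grip=[0, 0, 0, 0, 0, 0, 0, 0.05, 0.07, 0.07, 0.07])

```text
time: 5.78
position: [0.6478, 0.0115, 0.1707]
orientation: [-3.141, -0.002, 2.989]
force: [0.7, 0.1, 0.3]
grip_width: 0.0236
gripper_force: 0.0
```

```bash
cat > fk.py <<'E'
import numpy as np, itertools
from scipy.spatial.transform import Rotation as Ro
# data: q, pos, rpy
D=[([-1.24723415,.4117979,-.01273802,1.59693182,.00559181,1.13429188,-.0822034],[.23849082,.577249,.23291841],[-3.14020144,8e-5,2.74987157])]
E
python3 - <<'E'
from h import *
import json
p,R=st(); s=r.read_state(); json.dump([list(map(float,s[k])) for k in('qpos','position','orientation')],open('d1.json','w'))
from fk import *
d1=json.load(open('d1.json')); D.append(d1)
best=[]
for sg in itertools.product([1,-1],repeat=7):
    M=[]
    for q,p,o in D:
        A=Ro.identity()
        for i,(a,s) in enumerate(zip('zyzyzyz',sg)): A=A*Ro.from_euler(a,s*q[i])
        M.append((A,Ro.from_euler('xyz',o)))
    # base yaw offset c and tool const X : Rz(c) A X = R
    for c in np.arange(0,2*np.pi,np.pi/36):
        C=Ro.from_euler('z',c); X=[(C*A).inv()*B for A,B in M]
        best.append(((X[0].inv()*X[1]).magnitude(),sg,c,X[0].as_euler('xyz').round(3)))
best.sort(key=lambda x:x[0]); 
for b in best[:12]: print(b)
im,P=cloud("side"); P=P.reshape(-1,3); Q=P[(P[:,2]>.013)&(P[:,2]<.023)]
T=np.array([np.cos(1.421),np.sin(1.421)]);N=np.array([T[1],-T[0]]);pin=np.array([.4641,-.1494])
e=Q[:,:2]-pin; a=e@N;b=e@T
pts=np.array([(x+.005,np.min(a[(b>=x)&(b<x+.01)&(a>-.06)])) for x in np.arange(-.01,.19,.01)]); print('slope',np.polyfit(pts[:,0],pts[:,1],1))
Q=P[(P[:,2]>.048)&(P[:,2]<.06)]; Q=Q[np.linalg.norm(Q[:,:2]-(pin+.045*N+.1*T),axis=1)<.075]; print(len(Q),cv2.minAreaRect((Q[:,:2]*1000).astype(np.float32)), pin+.045*N+.1*T)
E
```

```text
t 5.78 p [0.6478 0.0115 0.1707] rpy [-3.141e+00 -2.000e-03  2.989e+00] w 0.0236 gf 0.0 F [0.7 0.1 0.3] q [-0.21  0.51  0.17  1.61 -0.09  1.03  1.4 ]
(3.221767083994036e-07, (-1, -1, -1, -1, -1, -1, -1), np.float64(3.141592653589793), array([ 0.   ,  0.   , -1.571]))
(3.2217670840539776e-07, (-1, 1, -1, 1, -1, 1, -1), np.float64(0.0), array([0.   , 0.   , 1.571]))
(0.00019951503581254807, (-1, -1, -1, -1, -1, -1, -1), np.float64(3.0543261909900767), array([-0.   , -0.   , -1.658]))
(0.0001995150358125482, (-1, 1, -1, 1, -1, 1, -1), np.float64(6.19591884457987), array([-0.   , -0.   ,  1.484]))
(0.00019986927656302943, (-1, -1, -1, -1, -1, -1, -1), np.float64(3.2288591161895095), array([ 0.   ,  0.   , -1.484]))
(0.0001998692765630302, (-1, 1, -1, 1, -1, 1, -1), np.float64(0.08726646259971647), array([0.   , 0.   , 1.658]))
(0.0003988273015438405, (-1, 1, -1, 1, -1, 1, -1), np.float64(6.1086523819801535), array([ 0.   , -0.   ,  1.396]))
(0.00039882730154384136, (-1, -1, -1, -1, -1, -1, -1), np.float64(2.96705972839036), array([ 0.   , -0.   , -1.745]))
(0.00039918053073855934, (-1, -1, -1, -1, -1, -1, -1), np.float64(3.316125578789226), array([ 0.   ,  0.   , -1.396]))
(0.00039918053073856004, (-1, 1, -1, 1, -1, 1, -1), np.float64(0.17453292519943295), array([0.   , 0.   , 1.745]))
(0.0005973804384720756, (-1, 1, -1, 1, -1, 1, -1), np.float64(6.021385919380437), array([ 0.   , -0.   ,  1.309]))
(0.0005973804384720763, (-1, -1, -1, -1, -1, -1, -1), np.float64(2.8797932657906435), array([ 0.   , -0.   , -1.833]))
slope [-3.34306660e-05 -1.96668272e-02]
849 ((525.025390625, -64.39852142333984), (91.48735046386719, 57.15620803833008), 77.9516830444336) [ 0.52351974 -0.0572355 ]
```

The board is in line (slope 0) and the grey case is at (525,-64) with its long axis at 1.36 rad. The orientation kinematics come out exactly, so I'll fit the link lengths and plan the tilted grasp within the joint ranges.

```bash
cat > fk.py <<'E'
import numpy as np, json
from scipy.spatial.transform import Rotation as Ro
from scipy.optimize import least_squares
SG=[-1,1,-1,1,-1,1,-1]
def chain(q):
    A=Ro.identity(); out=[]
    for i,a in enumerate('zyzyzyz'): A=A*Ro.from_euler(a,SG[i]*q[i]); out.append(A.as_matrix())
    return out
X0=Ro.from_euler('z',np.pi/2).as_matrix()
def basis(q):
    C=chain(q); return np.stack([[0,0,1],C[1][:,2],C[3][:,2],C[6][:,2],C[1][:,0],C[3][:,0],C[5][:,0]],1)
D=[([-1.24723415,.4117979,-.01273802,1.59693182,.00559181,1.13429188,-.0822034],[.23849082,.577249,.23291841]),
 ([-.21,.53,.36,1.56,-.2,1.09,.94],[.6602,-.0699,.1931]),([-.19,.67,.16,1.76,-.15,.73,1.36],[.6301,.0006,.0195]),tuple(json.load(open('d1.json'))[:2])]
A=np.vstack([basis(q) for q,p in D]);b=np.hstack([p for q,p in D])
L=np.linalg.lstsq(np.vstack([A,1e-3*np.eye(7)]),np.hstack([b,np.zeros(7)]),rcond=None)[0]
def fk(q): return basis(q)@L, chain(q)[6]@X0
lo=np.array([-2.95,-.29,-1.47,.14,-1.03,.13,-2.86])+.06; hi=np.array([2.95,1.99,1.44,2.54,4.17,1.85,2.86])-.06
def ik(p,R,q0,w=.02):
    def f(q):
        P,M=fk(q); return np.hstack([(P-p)*10,Ro.from_matrix(M.T@R).as_rotvec()*3,w*(q-q0)])
    s=least_squares(f,np.clip(q0,lo,hi),bounds=(lo,hi)); P,M=fk(s.x)
    return s.x,np.linalg.norm(P-p),Ro.from_matrix(M.T@R).magnitude()
E
python3 - <<'E'
from fk import *
print(L.round(4),(A@L-b).round(4))
q0=np.array(json.load(open('d1.json'))[0])
def toolR(ps,t,flip):  # tool z horizontal comp along azimuth ps by tilt t; tool y horizontal perpendicular
    z=np.array([np.cos(ps)*np.sin(t),np.sin(ps)*np.sin(t),-np.cos(t)]); y=flip*np.array([-np.sin(ps),np.cos(ps),0]); return np.stack([np.cross(y,z),y,z],1)
# start grasp: ps=.195, t=-A
for f in(1,-1):
  for A_ in(.4,.6,.8):
    q,e,a=ik(np.array([.469,.342,.08]),toolR(.195,-A_,f),q0); print('start',f,A_,q.round(2),e.round(4),a.round(3))
    for ps in(-.9,-.5,.195,1.,1.5,1.9):
        for xy in((.45,.25),(.55,.25)):
            q2,e2,a2=ik(np.array([*xy,.06]),toolR(ps,np.pi/2-A_,f),q)
            if e2<.004 and a2<.02: print('   end',ps,xy,q2.round(2),round(e2,4),round(a2,3))
E
```

```text
[-8.4526  0.4929  0.5871 -8.4774 -0.1434  0.0613 -0.0428] [-0.0469  0.0189 -0.0036  0.0003 -0.0066  0.0039  0.0008  0.0055  0.
 -0.006   0.0125 -0.0003]Traceback (most recent call last):
  File "<stdin>", line 9, in <module>
AttributeError: 'float' object has no attribute 'round'
```

Tool-down data leaves h and L3 mixed, so I'll move towards the rack and tilt there, which is needed anyway. That gives data for refitting with a lateral offset.

Call:
servo_tool(angular=[[0, 0, -0.116], [0, 0, -0.116], [0, 0, -0.116], [0, 0, 0], [0, 0, 0], [0, 0, 0], [0, 0, 0], [0, 0, 0], [0, 0, 0], [0, 0, 0], [0, 0, 0], [0, 0, 0]], translation=[[0, 0, -0.02], [0, 0, -0.02], [0, 0, -0.01], [0.011, 0.036, -0.005], [0.011, 0.036, -0.005], [0.011, 0.036, -0.005], [0.011, 0.036, -0.005], [0.011, 0.036, -0.005], [0.011, 0.036, -0.005], [0.011, 0.036, 0], [0.011, 0.036, 0], [0.011, 0.036, 0]], grip=[0.074, 0.074, 0.074, 0.074, 0.074, 0.074, 0.074, 0.074, 0.074, 0.074, 0.074, 0.074])

```text
time: 6.83
position: [0.487, 0.3114, 0.2497]
orientation: [3.141, -0.0, -2.946]
force: [0.5, 0.2, -0.2]
grip_width: 0.0741
gripper_force: 0.0
```

Call:
servo_tool(angular=[[0, 0, 0], [0, 0.12, 0], [0, 0.12, 0], [0, 0.12, 0], [0, 0.12, 0], [0, 0, 0]], translation=[[0.011, 0.034, 0], [0, 0, 0], [0, 0, 0], [0, 0, 0], [0, 0, 0], [0, 0, 0]], grip=[0.074, 0.074, 0.074, 0.074, 0.074, 0.074])

```text
time: 7.33
position: [0.472, 0.3396, 0.2437]
orientation: [-3.136, -0.495, -2.951]
force: [-0.7, -2.0, -3.0]
grip_width: 0.0739
gripper_force: 0.0
```

```bash
python3 - <<'E'
s=open('fk.py').read()
s=s.replace("C[5][:,0]],1)","C[5][:,0],C[0][:,1],C[3][:,1]],1)").replace("tuple(json.load(open('d1.json'))[:2])]","tuple(json.load(open('d1.json'))[:2]),tuple(json.load(open('d2.json'))[:2])]").replace("1e-3*np.eye(7)","2e-3*np.eye(9)").replace("np.zeros(7)])","2e-3*np.array([.36,.4,.4,.25,0,0,0,0,0])])")
open('fk.py','w').write(s)
E
cat > plan.py <<'E'
from fk import *
def toolR(ps,t,f):
    z=np.array([np.cos(ps)*np.sin(t),np.sin(ps)*np.sin(t),-np.cos(t)]); y=f*np.array([-np.sin(ps),np.cos(ps),0]); return np.stack([np.cross(y,z),y,z],1)
E
python3 - <<'E'
from h import *
import json
st(); s=r.read_state(); json.dump([list(map(float,s[k])) for k in('qpos','position','orientation')],open('d2.json','w'))
from plan import *
print(L.round(4),(A@L-b).round(4))
q0=np.array(s['qpos'])
for A_ in(.48,.8):
    q,e,a=ik(np.array([.469,.342,.08]),toolR(.195,-A_,1),q0); print('start',A_,q.round(2),np.round(e,4),np.round(a,3))
    for ps in(-.9,-.5,-.2,.195,1.,1.5,1.9):
        for xy in((.45,.25),(.55,.25)):
            q2,e2,a2=ik(np.array([*xy,.06]),toolR(ps,np.pi/2-A_,1),q)
            if e2<.004 and a2<.02: print('   end',ps,xy,q2.round(2),np.round(e2,4),np.round(a2,3))
E
```

```text
t 7.33 p [0.472  0.3396 0.2437] rpy [-3.136 -0.495 -2.951] w 0.0739 gf 0.0 F [-0.7 -2.  -3. ] q [-0.57  0.63 -0.05  1.32 -0.16  1.65  1.17]
[ 2.827e-01  5.424e-01  4.496e-01  3.527e-01 -3.000e-04  2.900e-03
 -9.000e-04 -2.350e-02 -2.520e-02] [ 0.0004  0.0002  0.0008 -0.0007 -0.0004 -0.0015  0.0001  0.0002 -0.0006
 -0.      0.0001  0.0015 -0.0001  0.0004 -0.0002]
start 0.48 [-0.57  0.77 -0.06  1.46 -0.16  1.35  1.22] 0.0 0.0
   end -0.9 (0.45, 0.25) [-1.93  1.39  1.2   1.99 -0.26  0.79 -0.12] 0.0 0.0
   end -0.9 (0.55, 0.25) [-1.74  1.4   1.21  1.86 -0.23  0.75 -0.08] 0.0 0.0
   end -0.5 (0.45, 0.25) [-1.17  0.78 -0.12  2.23  1.34  1.2  -1.44] 0.0 0.0
   end -0.5 (0.55, 0.25) [-0.95  0.8  -0.14  2.12  1.49  1.2  -1.32] 0.0 0.0
   end -0.2 (0.45, 0.25) [-0.8   0.84 -0.57  2.42  1.72  1.51 -1.54] 0.0 0.0
   end -0.2 (0.55, 0.25) [-0.55  0.85 -0.59  2.31  1.92  1.46 -1.33] 0.0 0.0
   end 0.195 (0.55, 0.25) [ 0.17  1.3  -1.24  2.48  2.57  1.79 -0.62] 0.0006 0.001
   end 1.0 (0.55, 0.25) [ 0.93  1.5  -1.41  2.32  2.44  0.48  0.63] 0.0 0.0
   end 1.5 (0.45, 0.25) [ 0.99  1.4  -1.34  2.2   0
[... 461 characters left out ...]
.99] 0.0 0.0
   end -0.2 (0.45, 0.25) [-0.46  0.64 -0.77  2.38  1.64  1.15 -1.16] 0.0 0.0
   end -0.2 (0.55, 0.25) [-0.3   0.68 -0.73  2.23  1.74  1.08 -0.97] 0.0 0.0
   end 0.195 (0.55, 0.25) [ 0.29  1.06 -1.36  2.35  2.1   1.34 -0.47] 0.0 0.0
   end 1.0 (0.45, 0.25) [ 0.76  1.07 -1.41  2.46  2.17  0.58  0.38] 0.0 0.0
   end 1.0 (0.55, 0.25) [ 0.76  1.16 -1.41  2.24  1.88  0.54  0.79] 0.0 0.0
   end 1.5 (0.45, 0.25) [ 0.79  1.01 -1.25  2.21  0.62  0.31  2.37] 0.0 0.0
   end 1.5 (0.55, 0.25) [ 0.72  1.07 -1.22  1.98  0.49  0.46  2.54] 0.0 0.0
   end 1.9 (0.45, 0.25) [ 0.74  1.16 -1.33  1.98  0.49  0.75  2.8 ] 0.0 0.0
   end 1.9 (0.55, 0.25) [ 0.68  1.28 -1.38  1.73  0.56  0.95  2.8 ] 0.0 0.0
```

The FK fits to about 1 mm. I'll check a continuous lift, yaw and tilt path, and compute the grasp move.

```bash
cat >> h.py <<'E'
def goto(p1,R1):
    p,R=st(); print('rot(tool)',Ro.from_matrix(R.T@R1).as_rotvec().round(3),'shift in final frame',(R1.T@(np.array(p1)-p)).round(4),'in current',(R.T@(np.array(p1)-p)).round(4))
E
python3 - <<'E'
from h import *
from plan import *
goto([.4705,.342,.0674],toolR(.195,-.6,1))
q=r.read_state()['qpos']
for end in((.41,.19),(.47,.14),(.5,.17)):
  for ps in(-.5,-.8):
    wp=[((.4705,.342,.0674),.195,-.6),((.4705,.342,.2),.195,-.6)]
    wp+=[((.4705+(end[0]-.4705)*k,.342+(end[1]-.342)*k,.2),.195+(ps-.195)*k,-.6) for k in(.5,1)]
    wp+=[((*end,.2),ps,-.6+1.5708*k) for k in np.arange(.1,1.01,.1)]+[((*end,.02),ps,.97)]
    qq=q.copy(); tot=[]
    print(end,ps)
    for p,a,t in wp:
        n,e,ang=ik(np.array(p),toolR(a,t,1),qq,.02); tot.append(np.abs(n-qq).max()); qq=n
        if e>.003 or ang>.02: print('  bad',p,round(t,2),round(e,3),round(ang,2))
    print(np.round(tot,2),qq.round(2))
E
```

```text
t 7.33 p [0.472  0.3396 0.2437] rpy [-3.136 -0.495 -2.951] w 0.0739 gf 0.0 F [-0.7 -2.  -3. ] q [-0.57  0.63 -0.05  1.32 -0.16  1.65  1.17]
rot(tool) [-0.003  0.105 -0.004] shift in final frame [-0.0987  0.0027  0.1461] in current [-0.0828  0.0035  0.1556]
(0.41, 0.19) -0.5
[0.23 0.21 0.27 0.23 0.13 0.13 0.15 0.2  0.25 0.29 0.3  0.28 0.24 0.21
 0.55] [-1.17  0.78 -0.11  2.4   1.41  1.04 -1.62]
(0.41, 0.19) -0.8
[0.23 0.21 0.31 0.29 0.12 0.15 0.19 0.23 0.25 0.25 0.23 0.2  0.17 0.14
 0.39] [-1.25  0.79  0.06  2.21  1.04  1.   -1.4 ]
(0.47, 0.14) -0.5
[0.23 0.21 0.21 0.16 0.14 0.14 0.14 0.16 0.22 0.29 0.33 0.33 0.29 0.25
 0.62] [-1.02  0.78 -0.04  2.42  1.63  1.   -1.64]
(0.47, 0.14) -0.8
[0.23 0.21 0.25 0.21 0.12 0.12 0.16 0.2  0.24 0.26 0.26 0.23 0.2  0.17
 0.43] [-1.18  0.8   0.19  2.24  1.17  0.87 -1.39]
(0.5, 0.17) -0.5
[0.23 0.21 0.15 0.15 0.14 0.14 0.14 0.15 0.21 0.27 0.31 0.32 0.29 0.24
 0.58] [-1.12  0.79  0.11  2.34  1.59  0.89 -1.55]
(0.5, 0.17) -0.8
[0.23 0.21 0.2  0.18 0.12 0.12 0.14 0.18 0.22 0.24 0.24 0.22 0.19 0.16
 0.38] [-1.27  0.85  0.34  2.15  1.06  0.8  -1.24]
```

Call:
servo_tool(angular=[[0, 0.105, -0.004], [0, 0, 0], [0, 0, 0], [0, 0, 0], [0, 0, 0], [0, 0, 0], [0, 0, 0], [0, 0, 0], [0, 0, 0]], translation=[[0, 0, 0], [-0.0145, 0.0005, 0.021], [-0.0145, 0.0005, 0.021], [-0.0145, 0.0005, 0.021], [-0.0145, 0.0005, 0.021], [-0.0145, 0.0005, 0.021], [-0.0145, 0.0002, 0.021], [-0.0117, 0, 0.02], [0, 0, 0]], grip=[0.074, 0.074, 0.074, 0.074, 0.074, 0.074, 0.074, 0.074, 0.074])

```text
time: 8.08
position: [0.4696, 0.3433, 0.0694]
orientation: [-3.141, -0.59, -2.942]
force: [-0.9, -0.4, 0.1]
grip_width: 0.0738
gripper_force: 0.0
```

```bash
python3 - <<'E'
from h import *
from plan import *
goto([.4705,.342,.0674],toolR(.195,-.6,1))
im,P=cloud("side"); cv2.imwrite('pics/s2.png',cv2.resize(im[80:240,90:250],None,fx=3.5,fy=3.5,interpolation=cv2.INTER_CUBIC))
E
```

```text
t 8.08 p [0.4696 0.3433 0.0694] rpy [-3.141 -0.59  -2.942] w 0.0738 gf 0.0 F [-0.9 -0.4  0.1] q [-0.55  0.85 -0.06  1.37 -0.18  1.47  1.23]
rot(tool) [-0.003  0.01   0.003] shift in final frame [-0.0017 -0.0015  0.0014] in current [-0.0016 -0.0015  0.0014]
```

View pics/s2.png

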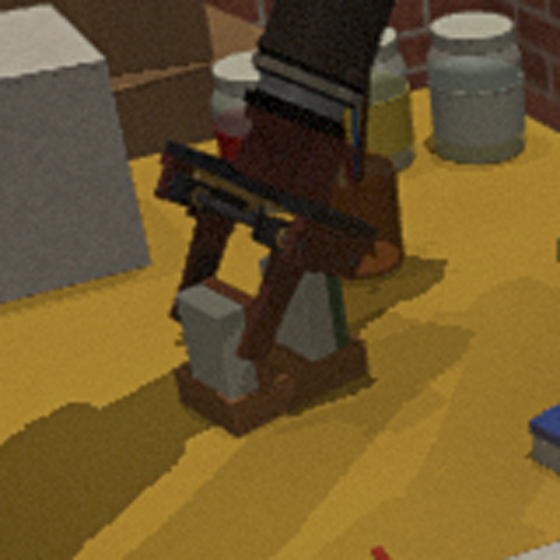

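The fingers straddle the terracotta case (crop about 215,340) and the gripper body clears the green one. I'll grip and lift straight up.

Call:
servo_tool(angular=[[0, 0, 0], [0, 0, 0], [0, 0, 0], [0, 0, 0], [0, 0, 0], [0, 0, 0], [0, 0, 0], [0, 0, 0], [0, 0, 0], [0, 0, 0], [0, 0, 0], [0, 0, 0]], translation=[[0, -0.0015, 0], [0, 0, 0], [0, 0, 0], [0, 0, 0], [0, 0, 0], [0.006, 0, -0.008], [0.011, 0, -0.0165], [0.0147, 0, -0.0215], [0.0147, 0, -0.0215], [0.0147, 0, -0.0215], [0.0147, 0, -0.0215], [0.0147, 0, -0.0215]], grip=[0.05, 0.045, 0.045, 0.045, 0.045, 0.045, 0.045, 0.045, 0.045, 0.045, 0.045, 0.045])

```text
time: 9.13
position: [0.4699, 0.3421, 0.2351]
orientation: [3.139, -0.584, -2.942]
force: [-0.2, -0.4, -3.5]
grip_width: 0.0561
gripper_force: 30.0
```

```bash
python3 - <<'E'
from h import *
from plan import *
p,R=st()
goto([.44,.17,p[2]],toolR(-.8,-.6,1))
for k in range(5): print((toolR(.195-.2*k,-.6,1).T@(np.array([.44,.17,p[2]])-[p[0],p[1],p[2]])/8).round(4), Ro.from_matrix(toolR(.195,-.6,1).T@toolR(.195-.12,-.6,1)).as_rotvec().round(3))
E
```

```text
t 9.13 p [0.4699 0.3421 0.2351] rpy [ 3.139 -0.584 -2.942] w 0.0561 gf 30.0 F [-0.2 -0.4 -3.5] q [-0.56  0.69 -0.05  1.27 -0.19  1.73  1.19]
t 9.13 p [0.4699 0.3421 0.2351] rpy [ 3.139 -0.584 -2.942] w 0.0561 gf 30.0 F [-0.2 -0.4 -3.5] q [-0.56  0.69 -0.05  1.27 -0.19  1.73  1.19]
rot(tool) [-0.556  0.013  0.83 ] shift in final frame [-0.0847 -0.1413 -0.058 ] in current [ 0.053  -0.1628  0.0346]
[ 0.0065 -0.0204  0.0044] [-0.068  0.     0.099]
[ 0.003  -0.0215  0.002 ] [-0.068  0.     0.099]
[-0.0006 -0.0218 -0.0004] [-0.068  0.     0.099]
[-0.0042 -0.0212 -0.0028] [-0.068  0.     0.099]
[-0.0076 -0.0198 -0.0052] [-0.068  0.     0.099]
```

Call:
servo_tool(angular=[[0, 0, 0], [0, 0, 0], [0, 0, 0], [0, 0, 0], [0, 0, 0], [0, 0, 0], [-0.062, 0, 0.091], [-0.062, 0, 0.091], [-0.062, 0, 0.091], [-0.062, 0, 0.091], [-0.062, 0, 0.091], [-0.062, 0, 0.091]], translation=[[0.0087, -0.0272, 0.0059], [0.0087, -0.0272, 0.0059], [0.0087, -0.0272, 0.0059], [0.0087, -0.0272, 0.0059], [0.0087, -0.0272, 0.0059], [0.0087, -0.0272, 0.0059], [0, 0, 0], [0, 0, 0], [0, 0, 0], [0, 0, 0], [0, 0, 0], [0, 0, 0]], grip=[0.045, 0.045, 0.045, 0.045, 0.045, 0.045, 0.045, 0.045, 0.045, 0.045, 0.045, 0.045])

```text
time: 10.13
position: [0.4407, 0.1696, 0.2328]
orientation: [3.13, -0.588, 2.68]
force: [1.0, -0.0, -3.4]
grip_width: 0.0556
gripper_force: 30.0
```

Call:
servo_tool(angular=[[-0.062, 0, 0.091], [-0.062, 0, 0.091], [-0.062, 0, 0.091], [0, -0.05, 0], [0, -0.087, 0], [0, -0.087, 0], [0, -0.087, 0], [0, -0.087, 0], [0, -0.087, 0]], translation=[[0, 0, 0], [0, 0, 0], [0, 0, 0], [0, 0, 0], [0, 0, 0], [0, 0, 0], [0, 0, 0], [0, 0, 0], [0, 0, 0]], grip=[0.045, 0.045, 0.045, 0.045, 0.045, 0.045, 0.045, 0.045, 0.045])

```text
time: 10.88
position: [0.4404, 0.1698, 0.2335]
orientation: [3.127, -0.104, 2.351]
force: [-0.5, -0.5, -4.1]
grip_width: 0.0558
gripper_force: 30.0
```

```bash
python3 - <<'E'
from h import *
from plan import *
goto([.44,.17,.235],toolR(-.8,.97,1))
E
```

```text
t 10.88 p [0.4404 0.1698 0.2335] rpy [ 3.127 -0.104  2.351] w 0.0558 gf 30.0 F [-0.5 -0.5 -4.1] q [-0.53  0.17  0.15  1.94 -0.14  1.07  0.47]
rot(tool) [ 1.700e-02 -1.074e+00  1.000e-03] shift in final frame [-0.001  -0.0002 -0.0012] in current [ 0.0006 -0.0001 -0.0015]
```

Call:
servo_tool(angular=[[0, -0.09, 0], [0, -0.09, 0], [0, -0.09, 0], [0, -0.09, 0], [0, -0.09, 0], [0, -0.09, 0]], translation=[[0, 0, 0], [0, 0, 0], [0, 0, 0], [0, 0, 0], [0, 0, 0], [0, 0, 0]], grip=[0.045, 0.045, 0.045, 0.045, 0.045, 0.045])

```text
time: 11.38
position: [0.4403, 0.1702, 0.2336]
orientation: [3.124, 0.436, 2.342]
force: [0.2, -1.2, -3.4]
grip_width: 0.0559
gripper_force: 30.0
```

Call:
servo_tool(angular=[[0, -0.09, 0], [0, -0.09, 0], [0, -0.09, 0]], translation=[[0, 0, 0], [0, 0, 0], [0, 0, 0]], grip=[0.045, 0.045, 0.045])

```text
time: 11.63
position: [0.4403, 0.1704, 0.2335]
orientation: [3.121, 0.706, 2.336]
force: [-0.5, -0.4, -4.0]
grip_width: 0.0558
gripper_force: 30.0
```

```bash
python3 - <<'E'
from h import *
from plan import *
goto([.44,.17,.235],toolR(-.8,.97,1))
E
```

```text
t 11.63 p [0.4403 0.1704 0.2335] rpy [3.121 0.706 2.336] w 0.0558 gf 30.0 F [-0.5 -0.4 -4. ] q [-0.99  0.18  0.02  2.14  0.79  1.12 -0.67]
rot(tool) [ 0.017 -0.264 -0.006] shift in final frame [-0.0013 -0.0005 -0.0007] in current [-0.001  -0.0005 -0.0011]
```

Call:
servo_tool(angular=[[0.006, -0.09, 0], [0.006, -0.09, 0], [0.005, -0.09, 0], [0, 0, 0], [0, 0, 0], [0, 0, 0], [0, 0, 0], [0, 0, 0], [0, 0, 0], [0, 0, 0], [0, 0, 0]], translation=[[0, 0, 0], [0, 0, 0], [0, 0, 0], [0.0235, 0, 0.0159], [0.0235, 0, 0.0159], [0.0235, 0, 0.0159], [0.0235, 0, 0.0159], [0.0235, 0, 0.0159], [0.0235, 0, 0.0159], [0.018, 0, 0.012], [0, 0, 0]], grip=[0.045, 0.045, 0.045, 0.045, 0.045, 0.045, 0.045, 0.045, 0.045, 0.045, 0.045])

```text
time: 12.55
position: [0.4389, 0.1708, 0.0373]
orientation: [-3.137, 0.971, 2.342]
force: [-0.3, -0.2, -2.2]
grip_width: 0.0558
gripper_force: 30.0
```

```bash
python3 - <<'E'
from h import *
from plan import *
p,R=st(); goto([p[0],p[1],.0188],toolR(-.8,.98,1))
im,P=cloud("side"); np.save('s3.npy',P); cv2.imwrite('pics/s3.png',cv2.resize(im[150:330,90:280],None,fx=3,fy=3,interpolation=cv2.INTER_CUBIC))
E
```

```text
t 12.55 p [0.4389 0.1708 0.0373] rpy [-3.137  0.971  2.342] w 0.0558 gf 30.0 F [-0.3 -0.2 -2.2] q [-1.13  0.74  0.02  2.21  1.11  1.03 -1.36]
t 12.55 p [0.4389 0.1708 0.0373] rpy [-3.137  0.971  2.342] w 0.0558 gf 30.0 F [-0.3 -0.2 -2.2] q [-1.13  0.74  0.02  2.21  1.11  1.03 -1.36]
rot(tool) [-0.005 -0.009  0.   ] shift in final frame [0.0154 0.     0.0103] in current [0.0153 0.     0.0105]
```

View pics/s3.png

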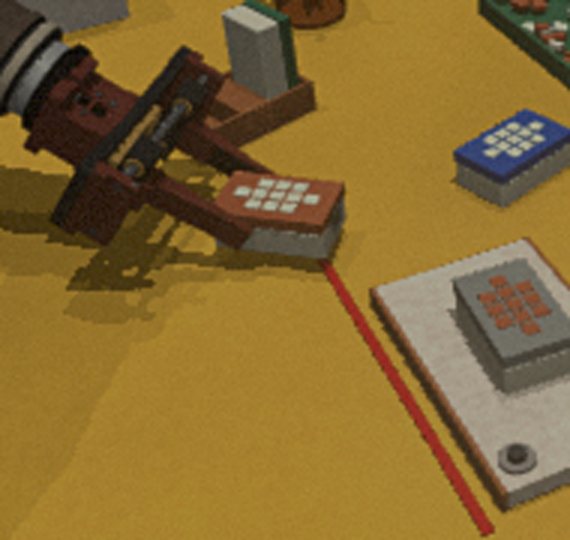

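The case hangs lid up and nearly level just above the table (crop about 280,205). I'll fit the lid plane for its residual tilt.

```bash
python3 - <<'E'
from h import *
P=np.load('s3.npy'); im=cv2.imread('pics/side1.png')
Q=P[205:229,166:204].reshape(-1,3); Q=Q[(Q[:,2]>.04)&(Q[:,2]<.075)]
for _ in range(3):
    c=np.linalg.lstsq(np.c_[Q[:,:2],np.ones(len(Q))],Q[:,2],rcond=None)[0]; e=Q[:,2]-np.c_[Q[:,:2],np.ones(len(Q))]@c; Q=Q[abs(e)<.003]
ps=-.8; print(len(Q),c,'along ps',c[:2]@[np.cos(ps),np.sin(ps)],'across',c[:2]@[-np.sin(ps),np.cos(ps)],Q.mean(0))
E
```

```text
561 [0.00145744 0.0231136  0.04480633] along ps -0.015565267392704064 across 0.01714890410333598 [0.45772807 0.14960481 0.04895333]
```

Call:
servo_tool(angular=[[0, 0, 0], [0, 0, 0], [0, 0, 0]], translation=[[0.0055, 0, 0.0037], [0.0038, 0, 0.0026], [0, 0, 0]], grip=[0.045, 0.045, 0.045])

```text
time: 12.85
position: [0.4401, 0.171, 0.0296]
orientation: [3.138, 0.971, 2.333]
force: [0.1, 0.3, -3.0]
grip_width: 0.0561
gripper_force: 30.0
```

Call:
servo_tool(angular=[[0, 0, 0], [0, 0, 0], [0, 0, 0], [0, 0, 0], [0, 0, 0]], translation=[[0.0013, 0, 0.0009], [0.0013, 0, 0.0009], [0.0013, 0, 0.0009], [0.0008, 0, 0.0006], [0, 0, 0]], grip=[0.045, 0.045, 0.045, 0.045, 0.045])

```text
time: 13.27
position: [0.44, 0.1704, 0.0235]
orientation: [3.14, 0.972, 2.336]
force: [0.6, -0.5, -3.7]
grip_width: 0.0564
gripper_force: 30.0
```

Call:
servo_tool(angular=[[0, 0, 0], [0, 0, 0], [0, 0, 0], [0, 0, 0]], translation=[[0.0008, 0, 0.0006], [0.0008, 0, 0.0006], [0.0008, 0, 0.0006], [0, 0, 0]], grip=[0.045, 0.045, 0.045, 0.045])

```text
time: 13.6
position: [0.4403, 0.1702, 0.0219]
orientation: [3.14, 0.975, 2.335]
force: [-6.1, 3.3, 10.4]
grip_width: 0.0557
gripper_force: 30.0
```

Contact made (10 N). I'll ease slightly, open and retreat along the tool axis.

Call:
servo_tool(angular=[[0, 0, 0], [0, 0, 0], [0, 0, 0], [0, 0, 0], [0, 0, 0], [0, 0, 0]], translation=[[-0.0005, 0, -0.0004], [0, 0, 0], [0, 0, 0], [0, 0, 0], [0, 0, 0], [0, 0, 0]], grip=[0.045, 0.06, 0.07, 0.078, 0.078, 0.078])

```text
time: 14.1
position: [0.4401, 0.1703, 0.0212]
orientation: [3.141, 0.972, 2.336]
force: [0.2, -0.1, 0.1]
grip_width: 0.0778
gripper_force: 0.0
```

Call:
servo_tool(angular=[[0, 0, 0], [0, 0, 0], [0, 0, 0], [0, 0, 0], [0, 0, 0], [0, 0, 0]], translation=[[0, 0, -0.015], [0, 0, -0.025], [-0.01, 0, -0.035], [-0.02, 0, -0.03], [-0.02, 0, -0.03], [-0.02, 0, -0.03]], grip=[0.078, 0.078, 0.078, 0.078, 0.078, 0.078])

```text
time: 14.6
position: [0.372, 0.2403, 0.1734]
orientation: [-3.141, 0.972, 2.338]
force: [1.2, 1.4, -0.3]
grip_width: 0.078
gripper_force: 0.0
```

```bash
python3 - <<'E'
from h import *
from plan import *
p,R=st()
for n in("top","side"):
    im,P=cloud(n); P=P.reshape(-1,3)
    for nm,c,rad,z in(("terr",(.458,.149),.075,.036),("grey",(.525,-.0644),.07,.054),("blue",(.6576,.1284),.075,.036)):
        Q=P[(abs(P[:,2]-z)<.006)&(np.linalg.norm(P[:,:2]-c,axis=1)<rad)]
        if len(Q)<100: print(n,nm,len(Q)); continue
        rc=cv2.minAreaRect((Q[:,:2]*1000).astype(np.float32)); b=cv2.boxPoints(rc); e=max([b[1]-b[0],b[2]-b[1]],key=np.linalg.norm)
        print(n,nm,len(Q),np.round(rc[0],1),np.round(rc[1],1),round(np.arctan2(e[1],e[0])%np.pi,3),np.median(Q[:,2]).round(4))
E
```

```text
t 14.6 p [0.372  0.2403 0.1734] rpy [-3.141  0.972  2.338] w 0.078 gf 0.0 F [ 1.2  1.4 -0.3] q [-1.24  0.48 -0.07  2.12  0.85  1.33 -1.12]
top terr 673 [456.5 153.2] [57.  89.8] 2.33 0.0359
top grey 678 [524.6 -61.9] [90.6 56.7] 1.375 0.0536
top blue 625 [658.2 128.2] [92.4 56. ] 0.205 0.036
side terr 609 [457.1 150.5] [57.8 91.9] 2.34 0.0344
side grey 839 [525.3 -64.3] [92.6 56.7] 1.366 0.0525
side blue 471 [658.9 126. ] [91.1 58.4] 0.236 0.0342
```

The terracotta case lies flat at (456.8,152), yaw 2.335. I'll level the tool and go above it.

Call:
servo_tool(angular=[[0, 0.1215, 0], [0, 0.1215, 0], [0, 0.1215, 0], [0, 0.1215, 0], [0, 0.1215, 0], [0, 0.1215, 0], [0, 0.1215, 0], [0, 0.1215, 0], [0, 0, 0], [0, 0, 0], [0, 0, 0], [0, 0, 0]], translation=[[0, 0, 0], [0, 0, 0], [0, 0, 0], [0, 0, 0], [0, 0, 0], [0, 0, 0], [0, 0, 0], [0, 0, 0], [-0.0305, 0, 0.02], [-0.0305, 0, 0.02], [-0.0305, 0, 0.02], [-0.0305, 0, 0.02]], grip=[0.076, 0.076, 0.076, 0.076, 0.076, 0.076, 0.076, 0.076, 0.076, 0.076, 0.076, 0.076])

```text
time: 15.7
position: [0.4584, 0.1488, 0.0925]
orientation: [-3.139, 0.017, 2.336]
force: [-0.3, 0.9, -0.1]
grip_width: 0.076
gripper_force: 0.0
```

```bash
python3 - <<'E'
from h import *
to([.4567,.152,.018],2.335)
E
```

```text
t 15.7 p [0.4584 0.1488 0.0925] rpy [-3.139  0.017  2.336] w 0.076 gf 0.0 F [-0.3  0.9 -0.1] q [-0.42  0.35 -0.01  2.08  0.03  0.7   0.31]
rotz tool first 0.001
level fix rotvec(tool) [-0.002  0.017  0.001]
tool shift [0.0035 0.001  0.0745] norm 0.075
```

Call:
servo_tool(angular=[[0, 0.017, 0], [0, 0, 0], [0, 0, 0], [0, 0, 0], [0, 0, 0], [0, 0, 0], [0, 0, 0], [0, 0, 0], [0, 0, 0]], translation=[[0.0035, 0.001, 0.022], [0, 0, 0.024], [0, 0, 0.02], [0, 0, 0.0085], [0, 0, 0], [0, 0, 0], [0, 0, 0], [0, 0, 0], [0, 0, 0]], grip=[0.076, 0.076, 0.076, 0.076, 0.076, 0.045, 0.045, 0.045, 0.045])

```text
time: 16.45
position: [0.4568, 0.154, 0.0203]
orientation: [-3.142, 0.0, 2.337]
force: [-1.5, -0.1, 4.6]
grip_width: 0.056
gripper_force: 30.0
```

Call:
servo_tool(angular=[[0, 0, 0], [0, 0, 0], [0, 0, 0], [0, 0, 0], [0, 0, 0]], translation=[[0, 0, -0.01], [0, 0, -0.025], [0, 0, -0.03], [0, 0, -0.03], [0, 0, 0]], grip=[0.045, 0.045, 0.045, 0.045, 0.045])

```text
time: 16.87
position: [0.4591, 0.1549, 0.1199]
orientation: [3.135, 0.003, 2.336]
force: [1.9, 0.0, -3.0]
grip_width: 0.0559
gripper_force: 30.0
```

```bash
python3 - <<'E'
from h import *
p,R=st()
im,P=cloud("side"); P=P.reshape(-1,3)
Q=P[(abs(P[:,2]-.13)<.012)&(np.linalg.norm(P[:,:2]-[.457,.152],axis=1)<.06)]; print(len(Q),Q.mean(0) if len(Q) else 0)
E
```

```text
t 16.87 p [0.4591 0.1549 0.1199] rpy [3.135e+00 3.000e-03 2.336e+00] w 0.0559 gf 30.0 F [ 1.9  0.  -3. ] q [-0.41  0.31 -0.02  2.06  0.01  0.77  0.33]
715 [0.45932317 0.13860161 0.13120314]
```

Call:
servo_tool(angular=[[0, 0, 0.1205], [0, 0, 0.1205], [0, 0, 0.1205], [0, 0, 0.1205], [0, 0, 0.1205], [0, 0, 0.1205], [0, 0, 0.1205], [0, 0, 0.1205], [0, 0, 0], [0, 0, 0], [0, 0, 0], [0, 0, 0]], translation=[[0, 0, -0.005], [0, 0, -0.005], [0, 0, 0], [0, 0, 0], [0, 0, 0], [0, 0, 0], [0, 0, 0], [0, 0, 0], [-0.025, 0.0134, 0], [-0.025, 0.0134, 0], [-0.025, 0.0134, 0], [-0.025, 0.0134, 0]], grip=[0.045, 0.045, 0.045, 0.045, 0.045, 0.045, 0.045, 0.045, 0.045, 0.045, 0.045, 0.045])

```text
time: 17.92
position: [0.4885, 0.0441, 0.1233]
orientation: [-3.139, 0.002, 1.374]
force: [1.2, -0.0, -3.7]
grip_width: 0.0557
gripper_force: 30.0
```

Call:
servo_tool(angular=[[0, 0, 0], [0, 0, 0], [0, 0, 0], [0, 0, 0], [0, 0, 0], [0, 0, 0]], translation=[[-0.025, 0.0134, 0], [-0.025, 0.0134, 0], [-0.025, 0.0134, 0], [-0.025, 0.0134, 0], [0, 0, 0], [0, 0, 0]], grip=[0.045, 0.045, 0.045, 0.045, 0.045, 0.045])

```text
time: 18.42
position: [0.5213, -0.0652, 0.1233]
orientation: [-3.139, 0.002, 1.369]
force: [-2.2, 1.4, -2.7]
grip_width: 0.0558
gripper_force: 30.0
```

```bash
python3 - <<'E'
from h import *
to([.5248,-.0615,.0765],1.372)
E
```

```text
t 18.42 p [ 0.5213 -0.0652  0.1233] rpy [-3.139e+00  2.000e-03  1.369e+00] w 0.0558 gf 30.0 F [-2.2  1.4 -2.7] q [-0.18  0.38  0.26  1.97 -0.13  0.82 -0.05]
rotz tool first -0.003
level fix rotvec(tool) [-0.003  0.002 -0.003]
tool shift [0.0043 0.0027 0.0468] norm 0.047
```

Call:
servo_tool(angular=[[0, 0, 0], [0, 0, 0], [0, 0, 0], [0, 0, 0], [0, 0, 0], [0, 0, 0], [0, 0, 0]], translation=[[0.0043, 0.0027, 0.012], [0, 0, 0.014], [0, 0, 0.013], [0, 0, 0.006], [0, 0, 0.002], [0, 0, 0], [0, 0, 0]], grip=[0.045, 0.045, 0.045, 0.045, 0.045, 0.045, 0.045])

```text
time: 19.0
position: [0.5257, -0.0592, 0.0774]
orientation: [-3.14, 0.001, 1.373]
force: [0.0, -0.4, -2.6]
grip_width: 0.056
gripper_force: 30.0
```

Call:
servo_tool(angular=[[0, 0, 0], [0, 0, 0], [0, 0, 0]], translation=[[0, 0, 0.001], [0, 0, 0.001], [0, 0, 0]], grip=[0.045, 0.045, 0.045])

```text
time: 19.25
position: [0.5257, -0.0597, 0.0755]
orientation: [-3.141, 0.001, 1.373]
force: [0.2, -0.0, -3.8]
grip_width: 0.056
gripper_force: 30.0
```

Call:
servo_tool(angular=[[0, 0, 0], [0, 0, 0], [0, 0, 0], [0, 0, 0]], translation=[[-0.0015, 0, 0.0005], [0, 0, 0.001], [0, 0, 0.0005], [0, 0, 0]], grip=[0.045, 0.045, 0.045, 0.045])

```text
time: 19.58
position: [0.5255, -0.0617, 0.0742]
orientation: [-3.141, 0.001, 1.372]
force: [-3.2, -0.4, 6.9]
grip_width: 0.0557
gripper_force: 30.0
```

```bash
python3 - <<'E'
from h import *
st()
im,P=cloud("side"); P=P.reshape(-1,3)
for lo,hi in((.046,.06),(.08,.105)):
    Q=P[(P[:,2]>lo)&(P[:,2]<hi)&(np.linalg.norm(P[:,:2]-[.525,-.062],axis=1)<.07)]; print(len(Q),np.percentile(Q[:,2],[20,50,80]).round(4))
E
```

```text
t 19.58 p [ 0.5255 -0.0617  0.0742] rpy [-3.141e+00  1.000e-03  1.372e+00] w 0.0557 gf 30.0 F [-3.2 -0.4  6.9] q [-0.16  0.45  0.24  1.99 -0.16  0.71 -0.03]
198 [0.0491 0.0519 0.0569]
961 [0.0874 0.0886 0.0897]
```

Call:
servo_tool(angular=[[0, 0, 0], [0, 0, 0], [0, 0, 0], [0, 0, 0], [0, 0, 0], [0, 0, 0], [0, 0, 0], [0, 0, 0], [0, 0, 0], [0, 0, 0]], translation=[[0, 0, 0], [0, 0, 0], [0, 0, 0], [0, 0, 0], [0, 0, 0], [0, 0, -0.02], [0, 0, -0.03], [0, 0, -0.03], [0, 0, -0.03], [0, 0, 0]], grip=[0.06, 0.068, 0.076, 0.076, 0.076, 0.076, 0.076, 0.076, 0.076, 0.076])

```text
time: 20.47
position: [0.5283, -0.0616, 0.1887]
orientation: [3.135, -0.001, 1.372]
force: [1.3, -0.1, 0.7]
grip_width: 0.0764
gripper_force: 0.0
```

Call:
servo_tool(angular=[[0, 0, 0.117], [0, 0, 0.117], [0, 0, 0.117], [0, 0, 0.117], [0, 0, 0.117], [0, 0, 0.117], [0, 0, 0.117], [0, 0, 0.117], [0, 0, 0.117], [0, 0, 0.117], [0, 0, 0]], translation=[[0, 0, 0], [0, 0, 0], [0, 0, 0], [0, 0, 0], [0, 0, 0], [0, 0, 0], [0, 0, 0], [0, 0, 0], [0, 0, 0], [0, 0, 0], [0, 0, 0]], grip=[0.076, 0.076, 0.076, 0.076, 0.076, 0.076, 0.076, 0.076, 0.076, 0.076, 0.076])

```text
time: 21.38
position: [0.5253, -0.0611, 0.1828]
orientation: [3.141, 0.002, 0.197]
force: [-0.4, -0.7, 0.0]
grip_width: 0.0761
gripper_force: 0.0
```

```bash
python3 - <<'E'
from h import *
to([.6584,.1285,.11],.207)
E
```

```text
t 21.38 p [ 0.5253 -0.0611  0.1828] rpy [3.141e+00 2.000e-03 1.970e-01] w 0.0761 gf 0.0 F [-0.4 -0.7  0. ] q [-0.39  0.32  0.51  1.91 -0.19  0.95 -1.16]
rotz tool first -0.01
level fix rotvec(tool) [ 0.001  0.002 -0.01 ]
tool shift [ 0.1693 -0.1582  0.0728] norm 0.243
```

Call:
servo_tool(angular=[[0, 0, -0.01], [0, 0, 0], [0, 0, 0], [0, 0, 0], [0, 0, 0], [0, 0, 0], [0, 0, 0], [0, 0, 0], [0, 0, 0]], translation=[[0, 0, 0], [0.0242, -0.0226, 0], [0.0242, -0.0226, 0], [0.0242, -0.0226, 0], [0.0242, -0.0226, 0], [0.0242, -0.0226, 0.025], [0.0242, -0.0226, 0.025], [0.0242, -0.0226, 0.0228], [0, 0, 0]], grip=[0.076, 0.076, 0.076, 0.076, 0.076, 0.076, 0.076, 0.076, 0.076])

```text
time: 22.13
position: [0.6563, 0.1369, 0.1032]
orientation: [-3.139, 0.008, 0.225]
force: [-2.0, 1.0, 0.1]
grip_width: 0.0761
gripper_force: 0.0
```

```bash
cat > meas.py <<'E'
from h import *
import sys
for n in("top","side"):
    im,P=cloud(n); P=P.reshape(-1,3)
    for nm,c,rad,z in(("terr",(.525,-.062),.07,.09),("blue",(.525,-.062),.07,.126),("blue0",(.658,.128),.075,.036)):
        Q=P[(abs(P[:,2]-z)<.006)&(np.linalg.norm(P[:,:2]-c,axis=1)<rad)]
        if len(Q)<100: print(n,nm,len(Q)); continue
        rc=cv2.minAreaRect((Q[:,:2]*1000).astype(np.float32)); b=cv2.boxPoints(rc); e=max([b[1]-b[0],b[2]-b[1]],key=np.linalg.norm)
        print(n,nm,len(Q),np.round(rc[0],1),np.round(rc[1],1),round(np.arctan2(e[1],e[0])%np.pi,3),np.median(Q[:,2]).round(4))
    cv2.imwrite(f'pics/m_{n}_{r.read_state()["time"]:.1f}.png',im)
    T=np.array([np.cos(1.421),np.sin(1.421)]);N=np.array([T[1],-T[0]]);pin=np.array([.4641,-.1494])
    Q=P[(P[:,2]>.013)&(P[:,2]<.023)]; e=Q[:,:2]-pin; a=e@N;b=e@T
    pts=np.array([(x+.005,np.min(a[(b>=x)&(b<x+.01)&(a>-.06)],initial=9)) for x in np.arange(-.01,.19,.01)]); pts=pts[pts[:,1]<.02]
    if len(pts)>4: print('board slope',np.polyfit(pts[:,0],pts[:,1],1).round(4))
E
python3 - <<'E'
from h import *
import meas
to([.6584,.1285,.019],.207)
E
```

```text
top terr 717 [524.7 -62.4] [90.5 56.7] 1.369 0.09
top blue 0
top blue0 376 [657.5 127.2] [91.1 54.2] 0.178 0.036
board slope [-0.001  -0.0202]
side terr 858 [525.  -64.6] [91.7 56.2] 1.364 0.0885
side blue 0
side blue0 475 [658.7 125.9] [90.7 57.9] 0.196 0.0343
board slope [ 0.003  -0.0197]
t 22.23 p [0.6566 0.1304 0.1076] rpy [3.141 0.005 0.219] w 0.0761 gf 0.0 F [-0.5 -0.5  0.8] q [-0.54  0.64  0.42  1.62 -0.3   0.96 -1.38]
rotz tool first 0.012
level fix rotvec(tool) [0.001 0.005 0.012]
tool shift [0.0014 0.0022 0.0886] norm 0.089
```

The terracotta case is square on the grey one, within 1 mm. Now the blue case.

Call:
servo_tool(angular=[[0, 0.005, 0.012], [0, 0, 0], [0, 0, 0], [0, 0, 0], [0, 0, 0], [0, 0, 0], [0, 0, 0], [0, 0, 0], [0, 0, 0], [0, 0, 0]], translation=[[0.0014, 0.0022, 0.015], [0, 0, 0.025], [0, 0, 0.025], [0, 0, 0.0185], [0, 0, 0.005], [0, 0, 0], [0, 0, 0], [0, 0, 0], [0, 0, 0], [0, 0, 0]], grip=[0.076, 0.076, 0.076, 0.076, 0.076, 0.076, 0.045, 0.045, 0.045, 0.045])

```text
time: 23.07
position: [0.6605, 0.1275, 0.0232]
orientation: [3.141, -0.006, 0.201]
force: [-0.1, 0.4, 5.1]
grip_width: 0.0557
gripper_force: 30.0
```

```bash
python3 - <<'E'
from h import *
st()
E
```

```text
t 23.07 p [0.6605 0.1275 0.0232] rpy [ 3.141 -0.006  0.201] w 0.0557 gf 30.0 F [-0.1  0.4  5.1] q [-0.51  0.74  0.37  1.66 -0.35  0.8  -1.35]
```

Call:
servo_tool(angular=[[0, 0, 0], [0, 0, 0], [0, 0, 0], [0, 0, 0], [0, 0, 0], [0, 0, 0], [0, 0, 0]], translation=[[0, 0, -0.01], [0, 0, -0.025], [0, 0, -0.035], [0, 0, -0.035], [0, 0, -0.035], [0, 0, 0], [0, 0, 0]], grip=[0.045, 0.045, 0.045, 0.045, 0.045, 0.045, 0.045])

```text
time: 23.65
position: [0.6603, 0.1275, 0.1647]
orientation: [-3.142, -0.008, 0.201]
force: [0.5, -0.3, -3.2]
grip_width: 0.0558
gripper_force: 30.0
```

```bash
python3 - <<'E'
from h import *
to([.525,-.0625,.16],1.37)
E
```

```text
t 23.65 p [0.6603 0.1275 0.1647] rpy [-3.142 -0.008  0.201] w 0.0558 gf 30.0 F [ 0.5 -0.3 -3.2] q [-0.56  0.57  0.44  1.58 -0.27  1.05 -1.41]
rotz tool first -1.169
level fix rotvec(tool) [ 0.005 -0.007 -1.169]
tool shift [-0.2132 -0.0947  0.0047] norm 0.233
```

Call:
servo_tool(angular=[[0, 0, -0.117], [0, 0, -0.117], [0, 0, -0.117], [0, 0, -0.117], [0, 0, -0.117], [0, 0, -0.117], [0, 0, -0.117], [0, 0, -0.117], [0, 0, -0.117], [0, 0, -0.116], [0, 0, 0]], translation=[[0, 0, 0], [0, 0, 0], [0, 0, 0], [0, 0, 0], [0, 0, 0], [0, 0, 0], [0, 0, 0], [0, 0, 0], [0, 0, 0], [0, 0, 0], [0, 0, 0]], grip=[0.045, 0.045, 0.045, 0.045, 0.045, 0.045, 0.045, 0.045, 0.045, 0.045, 0.045])

```text
time: 24.57
position: [0.6579, 0.127, 0.1598]
orientation: [3.141, 0.0, 1.375]
force: [0.1, 0.0, -2.2]
grip_width: 0.0562
gripper_force: 30.0
```

Call:
servo_tool(angular=[[0, 0, 0], [0, 0, 0], [0, 0, 0], [0, 0, 0], [0, 0, 0], [0, 0, 0], [0, 0, 0], [0, 0, 0], [0, 0, 0], [0, 0, 0]], translation=[[-0.026, -0.0118, 0], [-0.026, -0.0118, 0], [-0.026, -0.0118, 0], [-0.026, -0.0118, 0], [-0.026, -0.0118, 0], [-0.026, -0.0118, 0], [-0.026, -0.0118, 0], [-0.026, -0.0118, 0], [0, 0, 0], [0, 0, 0]], grip=[0.045, 0.045, 0.045, 0.045, 0.045, 0.045, 0.045, 0.045, 0.045, 0.045])

```text
time: 25.4
position: [0.5236, -0.0591, 0.1606]
orientation: [3.14, -0.001, 1.363]
force: [-0.2, 0.6, -1.9]
grip_width: 0.0557
gripper_force: 30.0
```

```bash
python3 - <<'E'
from h import *
to([.5254,-.0602,.116],1.368)
E
```

```text
t 25.4 p [ 0.5236 -0.0591  0.1606] rpy [ 3.140e+00 -1.000e-03  1.363e+00] w 0.0557 gf 30.0 F [-0.2  0.6 -1.9] q [-0.14  0.32  0.2   1.93 -0.08  0.89 -0.11]
rotz tool first -0.005
level fix rotvec(tool) [ 0.002 -0.001 -0.005]
tool shift [-0.0007  0.0019  0.0446] norm 0.045
```

Call:
servo_tool(angular=[[0, 0, -0.005], [0, 0, 0], [0, 0, 0], [0, 0, 0], [0, 0, 0], [0, 0, 0]], translation=[[-0.0007, 0.0019, 0.01], [0, 0, 0.014], [0, 0, 0.014], [0, 0, 0.0055], [0, 0, 0], [0, 0, 0]], grip=[0.045, 0.045, 0.045, 0.045, 0.045, 0.045])

```text
time: 25.9
position: [0.527, -0.058, 0.117]
orientation: [3.139, -0.001, 1.375]
force: [-0.0, 0.2, -1.8]
grip_width: 0.0558
gripper_force: 30.0
```

Call:
servo_tool(angular=[[0, 0, 0], [0, 0, 0], [0, 0, 0]], translation=[[0, 0, 0.0008], [0, 0, 0.0008], [0, 0, 0]], grip=[0.045, 0.045, 0.045])

```text
time: 26.15
position: [0.5273, -0.0586, 0.1164]
orientation: [3.137, -0.001, 1.375]
force: [0.1, -0.3, -1.8]
grip_width: 0.0558
gripper_force: 30.0
```

Call:
servo_tool(angular=[[0, 0, 0], [0, 0, 0], [0, 0, 0], [0, 0, 0]], translation=[[-0.0018, -0.0015, 0], [0, 0, 0.001], [0, 0, 0.001], [0, 0, 0]], grip=[0.045, 0.045, 0.045, 0.045])

```text
time: 26.48
position: [0.525, -0.0602, 0.114]
orientation: [3.138, -0.001, 1.374]
force: [-0.6, 0.9, -2.1]
grip_width: 0.056
gripper_force: 30.0
```

Call:
servo_tool(angular=[[0, 0, 0], [0, 0, 0], [0, 0, 0]], translation=[[0, 0, 0.0006], [0, 0, 0.0006], [0, 0, 0]], grip=[0.045, 0.045, 0.045])

```text
time: 26.73
position: [0.5252, -0.0602, 0.1133]
orientation: [3.138, -0.001, 1.375]
force: [-1.8, 0.5, 3.5]
grip_width: 0.0558
gripper_force: 30.0
```

Contact. I'll release, rise, back away and check.

Call:
servo_tool(angular=[[0, 0, 0], [0, 0, 0], [0, 0, 0], [0, 0, 0], [0, 0, 0], [0, 0, 0], [0, 0, 0], [0, 0, 0], [0, 0, 0], [0, 0, 0]], translation=[[0, 0, 0], [0, 0, 0], [0, 0, 0], [0, 0, 0], [0, 0, 0], [0, 0, -0.015], [0, 0, -0.025], [0, 0, -0.03], [0, 0, -0.03], [0, 0, 0]], grip=[0.06, 0.068, 0.076, 0.076, 0.076, 0.076, 0.076, 0.076, 0.076, 0.076])

```text
time: 27.57
position: [0.5275, -0.0606, 0.2182]
orientation: [3.13, -0.003, 1.374]
force: [1.1, 0.3, 0.4]
grip_width: 0.0762
gripper_force: 0.0
```

Call:
servo_tool(angular=[[0, 0, 0], [0, 0, 0], [0, 0, 0], [0, 0, 0], [0, 0, 0], [0, 0, 0], [0, 0, 0], [0, 0, 0], [0, 0, 0]], translation=[[0.03, -0.01, 0], [0.03, -0.01, 0], [0.03, -0.01, 0], [0.03, -0.01, 0], [0.03, -0.01, 0], [0.03, -0.01, 0], [0.03, -0.01, 0], [0, 0, 0], [0, 0, 0]], grip=[0.076, 0.076, 0.076, 0.076, 0.076, 0.076, 0.076, 0.076, 0.076])

```text
time: 28.32
position: [0.4964, 0.1614, 0.2123]
orientation: [3.139, -0.001, 1.379]
force: [0.1, -0.5, 0.2]
grip_width: 0.0759
gripper_force: 0.0
```

```bash
python3 - <<'E'
from h import *
import meas
st()
E
ls pics
```

```text
top terr 23
top blue 755 [524.3 -61.2] [89.6 56.8] 1.374 0.1256
top blue0 0
board slope [ 0.0025 -0.0202]
side terr 223 [504.5 -73.2] [ 47.7 102.7] 1.952 0.0885
side blue 858 [525.2 -63.1] [92.5 56.3] 1.388 0.1245
side blue0 0
board slope [ 0.0031 -0.0198]
t 28.42 p [0.4971 0.1586 0.2124] rpy [ 3.138 -0.     1.374] w 0.0759 gf 0.0 F [-0.4 -0.4  0.5] q [-0.47  0.25  0.08  1.88 -0.02  1.01 -0.58]
c1.png
c2.png
m_side_22.2.png
m_side_28.4.png
m_top_22.2.png
m_top_28.4.png
s2.png
s3.png
side0.png
side1.png
top0.png
top1.png
```

The blue case is at (524.3,-61.2), yaw 1.374, with its top at 0.126 m. The terracotta case is at (524.7,-62.4), so the stack is square, and the board is in line.

```bash
python3 -c "
from rig import r
print(r.job_done())"
```

```text
the job is handed in; nothing more can be done
None
```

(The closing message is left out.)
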